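# Hang the print-head bracket on the food printer's loading stand and lock it

### The job

Pick up the print-head bracket that has the keyhole slot, slip the keyhole over the headed stud on the sloping stand and slide it fully down the slope so that it locks behind the head. Then push the free end of the stand's pivoted locking bar down to its stop above the bracket, and leave the other things on the bench where they are.

Things in the scene. Friction and masses are not known exactly. Their poses are not given: they have to be found in the camera images.
- bracket_block (a point): Centre of the grip block of the loose aluminium keyhole bracket (about 220 g, flat on the table, block up). Axes: x to the bracket's top edge, y across, z up out of the plate. Block 40 (x) x 26 (y) x 36 mm high, standing on the 4 mm plate; this point is 22 mm above the plate's underside, 30 mm below (-x) the plate's centre. A 16 mm nozzle juts from its -x end.
- bracket_entry (a point): Centre of the keyhole's eight-sided entry opening, 25 mm across with cut corners, on the plate's underside; 42 mm along +x and 22 mm along -z from bracket_block, same axes. Plate 110 (x) x 64 (y) x 4 mm. A slot 12 mm wide leads from the opening towards +x; its closed end is 28 mm from here.
- bracket_slot (a point): Point on the underside of the keyhole bracket where the stud's axis is when the bracket is locked (4 mm short of the slot's closed end): 24 mm along +x from bracket_entry, 66 mm along +x and 22 mm along -z from bracket_block. Same axes.
- mount: Sloping aluminium face of the fixed grey stand, looking away from the robot; origin on the face at the foot of its headed stud, 90 mm above the table. x up the slope (30 degrees to horizontal, roughly towards the robot), y level, to the robot's right, z out of the face. Face from x -100 to +60, y -75 to +75 mm. The locked bracket lies flat on it, its x along this x.
- stud_head (a point): Centre of the top of the stud's head, 12.5 mm out from the face, above mount's origin. Neck 8 mm diameter and 8.5 mm long, head 18 mm diameter and 4 mm thick.
- bar (a joint): Angle (rad) of the steel locking bar, turning flat over the face about a pin at x 31, y -62 mm of mount. At angle a it points along (sin a, cos a) in mount's x, y. 0: closed against the stop pin, just above the hung bracket's top edge; the free end opens up the slope; range 0 to 1.6. Stiff pivot: it stays where left, 1 to 2 N at the free end moves it.
- bar_end (a point): Point near the bar's free end, 95 mm from the pivot axis on the centre line, 8 mm above the face. The bar is 12 mm wide, 12 mm thick (2 to 14 mm above the face) and ends 109 mm from the pivot axis. The stop pin, 8 mm diameter, 12 mm high, stands at x 20.5, y 46 mm of mount.
- lookalike_block (a point): Block centre of another loose bracket with the same plate, block and axes but only an eight-sided hole and no slot: leave it alone. Lies flat on the table.
- jar: Bystander: glass jar 64 mm diameter, 85 mm tall; origin at its underside.
- beaker: Bystander: glass beaker 68 mm diameter, 85 mm tall; origin at its underside.
- canister: Bystander: steel canister 44 mm diameter, 50 mm tall; origin at its underside.
- tray: Bystander: small white plastic tray 90 x 70 x 25 mm; origin at its underside.
- cap_a: Bystander: black cap 26 mm diameter, 22 mm tall; origin at its underside.
- cap_b: Bystander: black cap 26 mm diameter, 22 mm tall; origin at its underside.
- spatula: Bystander: spatula 180 mm long lying on the table, at most 30 mm high.
Mind the look-alikes: they are no part of the job. What is shaped like the part that bears bracket_block but brown or green is not meant.

How it is judged:
On the way, in this order (a step that is already met when the one before it is completed fails the run):
1. the bracket hangs on the stud, slid down and locked behind its head (x of bracket_slot in the frame of mount between -0.004 and 0.008 m and y of bracket_slot in the frame of mount between -0.004 and 0.004 m and z of bracket_slot in the frame of mount between -0.002 and 0.005 m and angle between the z axis of bracket_slot and the z axis of mount, either way round below 0.1 rad and angle between the x axis of bracket_slot and the x axis of mount, either way round below 0.25 rad), for 0.2 s.
2. the locking bar is against its stop (value of joint bar below 0.08 rad), for 0.2 s.
At the end, for the whole second after the job is handed in: The keyhole bracket lies flat on the sloping face behind the stud's head, its top up the slope, the stud within 8 mm of the slot's closed end along the slope and 4 mm across; the locking bar is within 0.08 rad of its stop; no bystander has been moved over 30 mm (all of step 1 and value of joint bar below 0.08 rad); the robot touches nothing.
It fails at once if the look-alike bracket or another bystander is moved more than 30 mm (distance of any of lookalike_block, jar, beaker, canister, tray, cap_a, cap_b, spatula from where it was at the start of the episode above 0.03 m).
It also fails if it takes over 54 s, if anything falls off the work surface, if the arm or the gripper's body presses on something with over 40 N, if the wrist force passes 120 N, or if a joint passes its speed limit or range.

### The arm

A 6-joint arm with a two-finger parallel gripper is mounted at the origin on the work surface. World frame = base frame: x ahead of the robot, y to its left, z up, the work surface at z = 0. Lengths are in m, angles in rad, forces in N, time in s.
With the tool pointing down it reaches from about 0.275 to 0.825 m from the base axis. Payload 4.9 kg.
Tool frame: the origin (TCP) lies midway between the tips of the shut fingers; the grasp point (between the pads) lies 19 mm behind it (grip_point_offset is the distance from the TCP to the grasp point, in m); z points along the fingers, y is the line along which they close (so a half turn about z gives the same grasp; the last joint's range is limited). The gripper opens to 85 mm and grips with 20 to 120 N. Pads are 22 mm wide; open, the fingers measure 114 mm over their backs; the gripper's body (76 mm by 85 mm) begins 54 mm behind the grasp point. The pads swing forward as they close: fully open they stand 13 mm farther back than shut.
Start: joints at [-1.364, 0.326, -0.193, 1.052, 0, 1.437], TCP at [0.184, -0.518, 0.231] pointing down, gripper open.
Joint ranges: [-2.65, 2.65], [-0.97, 1.79], [-1.3, 1.35], [-1.93, 2.1], [-1.47, 1.37], [-3.14, 3.14]. Speed limits (rad/s): [2.57, 2.57, 3.14, 3.14, 3.14, 3.14].

### API

Orientations are given as a rotation vector (axis times angle).
In Python, from cell import * gives the robot as it stands. Calls block until the motion is done:
- movep(position, orientation): joint-space move of the TCP to a pose.
- move_l(position, velocity=0.15, rot=None, until_force=None): straight line of the TCP; rot=None keeps the orientation; velocity is the mean speed in m/s. With until_force (N) it stops when the force on the tool has changed by that much, and returns True; else False.
- set_joints(angles): joint-space move.
- let_go() and grab(newtons=None): open the fingers fully, or close them until they stop; newtons is the grip in N (None keeps the last).
- sleep(seconds).
- ik(position, orientation): joint angles nearest the present ones, or None.
- get_state(): the state.
- grab_frame(name): name is "scene" or "top" or "wrist"; returns a dict with "img" (480x640x3 uint8, red, green, blue), "fx", "fy", "cx", "cy" (pixels), "cam_to_world" (4x4, takes a point from camera to world coordinates); the wrist camera has in their place "T_tool_cam" (4x4, takes a point from camera to tool coordinates, whose origin is the TCP and whose axes are the flange's). Camera axes: x right, y down, z forward; pixel columns grow to the right and rows downward; lengths in m; the calibration is good to about 2 mm. The wrist camera is an equidistant fisheye: a pixel r from the principal point sees the ray r / f radians off the axis. A picture is of the moment at which its call begins: read the wrist's pose just before it. There is no depth.
A pose or a line that the arm cannot do raises MotionError and nothing moves.
- sign_off(): hands the job in; it is judged then, once.
Trained networks look in the newest picture that a camera, given by its name, has taken for a name from the list of things; names that differ only in an ending like _2 or _b are one class to them, and where a whole thing is asked for, a point or a joint stands for the part that bears it (a point fixed in the world has none). Each returns a list of dicts, best first, with "score" (0 to 1); they miss things now and then, are a little off and sometimes report something else, mostly with a low value. They report only what shows in the picture. A call takes as long as a camera call. They do not tell look-alikes from the thing itself.
- spot_in(camera, name): "centre" ([column, row] in pixels, amid what is visible of it).
- silhouettes(camera, name): "mask" (480x640 bool, what is visible of it) and "centre" ([column, row] in pixels, amid what is visible of it).
- tip_of(camera, name): "centre" ([column, row] in pixels: a listed point, or the origin of a listed thing).
The state is a dict: "clock": time; "q": joint angles; "joint_velocities": joint speeds; "tau": joint torques, N m; "position": TCP position; "eef_rot": TCP orientation; "contact_force": force on the tool from outside, world axes, zero at the start; "wrist_torque": the same for the moment, N m; "finger_gap": opening from 0.0 (shut) to 1.0 (fully open); "grasp_force": force on a finger pad.
Only numpy, scipy, OpenCV 4.12 (cv2) and the standard library are available. Lean on these libraries where they do the work, as an engineer would, in place of code of your own. Each camera call takes 0.05 s, during which the arm holds its last target. There are 200 camera calls.

## Working session

There is one attempt and no reset: what is moved stays moved. The work goes in short steps, each a Python script; the robot and the scene stay as the last script left them, time stands still between calls to the robot, and variables do not carry over. Pictures are saved under pics/ and viewed, at most 12 in all, crops included, and the job is handed in when it is done.

```bash
mkdir -p pics; ls
cat > h.py <<'E'
from cell import *
import numpy as np, cv2
from scipy.spatial.transform import Rotation as R
def save(f,n): cv2.imwrite('pics/'+n+'.png',cv2.cvtColor(f['img'],cv2.COLOR_RGB2BGR))
def ray(f,px,T=None):
    T=np.array(f['cam_to_world']) if T is None else T
    d=np.array([(px[0]-f['cx'])/f['fx'],(px[1]-f['cy'])/f['fy'],1.])
    return T[:3,3],T[:3,:3]@(d/np.linalg.norm(d))
def atz(f,px,z):
    o,d=ray(f,px); return o+d*(z-o[2])/d[2]
def tri(r1,r2):
    A=[];b=[]
    for o,d in (r1,r2):
        P=np.eye(3)-np.outer(d,d);A.append(P);b.append(P@o)
    x=np.linalg.lstsq(np.vstack(A),np.hstack(b),rcond=None)[0]
    return x,[np.linalg.norm(P@x-c) for P,c in zip(A,b)]
E
python3 - <<'E'
from h import *
fs={}
for c in('scene','top'):
    f=fs[c]=grab_frame(c); save(f,c+'0'); print(c,f['fx'],np.round(f['cam_to_world'],3).tolist())
    for n in('bracket_block','bracket_entry','bracket_slot','mount','stud_head','bar_end','lookalike_block','jar','beaker','canister','tray','cap_a','spatula'):
        z={'bracket_block':.022,'lookalike_block':.022,'mount':.09,'stud_head':.1008,'bar_end':.12}.get(n,0)
        print(n,[(np.round(r['centre']).tolist(),round(r['score'],2),np.round(atz(f,r['centre'],z)[:2],3).tolist()) for r in tip_of(c,n)[:4]])
print(get_state())
E
```

```text
pics
scene 576.0629560061211 [[0.661, 0.494, -0.565, 1.252], [0.751, -0.44, 0.492, -0.646], [-0.006, -0.75, -0.662, 0.952], [0.0, 0.0, 0.0, 1.0]]
bracket_block [([213.0, 314.0], 0.79, [0.476, -0.295]), ([187.0, 409.0], 0.7, [0.64, -0.456]), ([120.0, 312.0], 0.65, [0.339, -0.44])]
bracket_entry [([102.0, 320.0], 0.85, [0.312, -0.475]), ([212.0, 422.0], 0.8, [0.681, -0.432]), ([201.0, 321.0], 0.59, [0.457, -0.317])]
bracket_slot [([187.0, 320.0], 0.92, [0.435, -0.337]), ([91.0, 322.0], 0.75, [0.301, -0.496]), ([229.0, 425.0], 0.62, [0.705, -0.412]), ([313.0, 218.0], 0.6, [0.351, 0.09])]
mount [([343.0, 263.0], 0.85, [0.597, -0.03])]
stud_head [([350.0, 259.0], 0.83, [0.608, -0.019])]
bar_end [([314.0, 217.0], 0.76, [0.465, -0.0])]
lookalike_block [([413.0, 209.0], 0.85, [0.517, 0.289])]
jar [([452.0, 247.0], 0.66, [0.665, 0.272])]
beaker [([273.0, 387.0], 0.72, [0.695, -0.302])]
canister [([438.0, 178.0], 0.7, [0.45, 0.472])]
tray [([137.0, 368.0], 0.73, [0.479, -0.479]), ([452.0, 246.0], 0.6, [0.664, 0.274])]
cap_a [([286.0, 344.0], 0.62, [0.63, -0.218]), ([427.0, 252.0], 0.39, [0.636
[... 1394 characters left out ...]
.4, 'q': array([-1.36419245e+00,  3.26190629e-01, -1.92624351e-01,  1.05199158e+00,
       -2.30786825e-05,  1.43657910e+00]), 'joint_velocities': array([ 9.46458063e-04, -9.80923275e-04, -2.49381916e-03, -1.62683444e-03,
        3.49738078e-04,  2.98900023e-05]), 'tau': array([-8.57529976e-04, -4.43328774e+01,  2.62752807e+01,  1.27236504e-03,
       -2.40468426e-04, -4.71192472e-07]), 'position': array([ 0.18384017, -0.51837255,  0.23127668]), 'eef_rot': array([-3.09607814e+00, -5.32771585e-01,  3.68094568e-05]), 'contact_force': array([ 0.08334786, -1.33431984, -0.40841791]), 'wrist_torque': array([0.04388829, 0.0294205 , 0.01659634]), 'grasp_force': 0.0, 'finger_gap': 0.9981891717052136}
```

View pics/scene0.png

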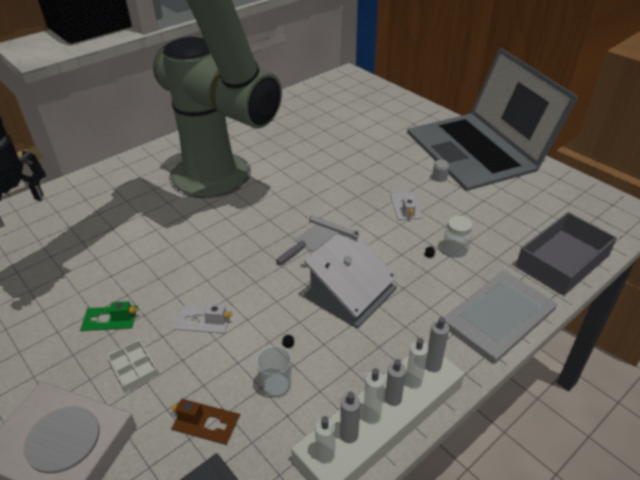

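View pics/top0.png

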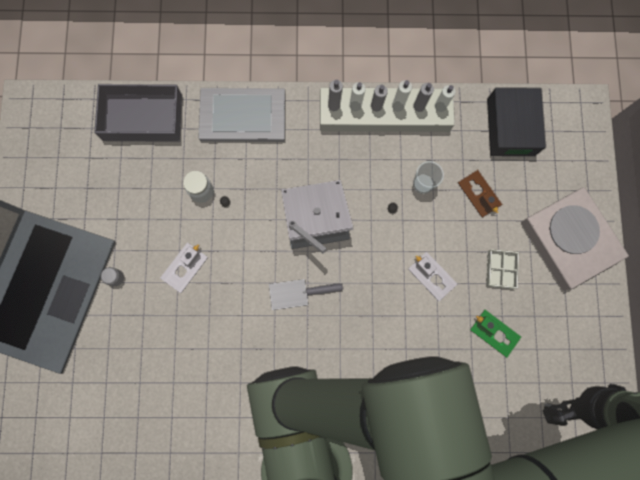

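The white part with the slot is at top (433,277), with its block at (425,264). The brown and green copies are at (480,193) and (495,333), and the look-alike is probably at (185,265). The stand's stud is at top (317,211) and its bar is open, with its free end near (323,248).

```bash
cat >> h.py <<'E'
def wshot(name=None):
    s=get_state(); f=grab_frame('wrist')
    T=np.eye(4);T[:3,:3]=R.from_rotvec(s['eef_rot']).as_matrix();T[:3,3]=s['position']
    f['T']=T@np.array(f['T_tool_cam'])
    if name: save(f,name)
    return f
def wray(f,px):
    u=np.array([px[0]-f['cx'],px[1]-f['cy']]);r=np.hypot(*u);th=r/f['fx']
    d=np.r_[u/max(r,1e-9)*np.sin(th),np.cos(th)]
    return f['T'][:3,3],f['T'][:3,:3]@d
def watz(f,px,z):
    o,d=wray(f,px); return o+d*(z-o[2])/d[2]
def wproj(f,p):
    c=np.linalg.inv(f['T'])@np.r_[p,1]; r=np.hypot(c[0],c[1]); th=np.arctan2(r,c[2])
    return np.array([f['cx'],f['cy']])+c[:2]/r*th*f['fx']
def rot(x,z):
    z=np.array(z,float);z/=np.linalg.norm(z);x=np.array(x,float);x-=z*(x@z);x/=np.linalg.norm(x)
    return R.from_matrix(np.c_[x,np.cross(z,x),z])
E
python3 - <<'E'
from h import *
f=wshot(); print(f['fx'],np.round(f['T_tool_cam'],3).tolist(), np.round(R.from_rotvec(get_state()['eef_rot']).as_matrix(),2).tolist())
a=np.radians(-134); bx=np.array([np.cos(a),np.sin(a),0])
S=.5;C=.866
for s in(1,-1):
    q=ik([.47,-.30,.2],rot(s*bx,[0,0,-1]).as_rotvec())
    m=rot([-s*C,0,S*s],[-S,0,-C]).as_rotvec()
    for p in([.65,-.02,.1],[.66,-.02,.16]):
        print(s,q is not None and np.round(q,2),(lambda k:k is not None and np.round(k,2))(ik(p,m)))
E
```

```text
371.64829954431775 [[-0.0, -0.959, -0.284, 0.071], [1.0, -0.0, -0.0, 0.0], [0.0, -0.284, 0.959, -0.142], [0.0, 0.0, 0.0, 1.0]] [[0.94, 0.33, 0.0], [0.33, -0.94, -0.0], [-0.0, 0.0, -1.0]]
1 [-0.7   0.36 -0.22  0.99  0.   -1.5 ] [-0.12  1.1   0.76  1.75 -0.06 -0.1 ]
1 [-0.7   0.36 -0.22  0.99  0.   -1.5 ] [-0.12  1.12  0.95  1.92 -0.06 -0.1 ]
-1 [-0.7   0.36 -0.22  0.99  0.    1.64] [-0.12  1.1   0.76  1.75 -0.06  3.04]
-1 [-0.7   0.36 -0.22  0.99  0.    1.64] [-0.12  1.12  0.95  1.92 -0.06  3.04]
```

Run:
```python
from h import *
a=np.radians(-134); bx=np.array([np.cos(a),np.sin(a),0])
movep([.48,-.29,.2],rot(bx,[0,0,-1]).as_rotvec())
f=wshot('wb')
for n,z in(('bracket_block',.022),('bracket_entry',0),('bracket_slot',0)):
    print(n,[(np.round(r['centre']).tolist(),round(r['score'],2),np.round(watz(f,r['centre'],z),4).tolist()) for r in tip_of('wrist',n)[:2]])
# view mount: tool tilted 
movep([.62,-.02,.30],rot([-1,0,0],[0,0,-1]).as_rotvec())
f=wshot('wm'); np.set_printoptions(suppress=True,precision=4)
F={c:grab_frame(c) for c in('scene','top')}
for n,z in(('mount',.09),('stud_head',.1008),('bar_end',.14)):
    r=tip_of('wrist',n)[:1]; print(n,[(np.round(q['centre']),q['score'],watz(f,q['centre'],z)) for q in r])
    for c in F:
        t=tip_of(c,n)[:1]
        if r and t: print(c,tri(wray(f,r[0]['centre']),ray(F[c],t[0]['centre'])))
print(get_state()['clock'])
```

```text
bracket_block [([85.0, 214.0], 0.87, [0.6465, -0.4579, 0.022])]
bracket_entry [([321.0, 165.0], 0.86, [0.448, -0.3193, 0.0]), ([98.0, 248.0], 0.83, [0.6812, -0.4308, 0.0])]
bracket_slot [([321.0, 138.0], 0.68, [0.4305, -0.3371, 0.0]), ([97.0, 263.0], 0.62, [0.6963, -0.4215, 0.0])]
mount [(array([316., 185.]), 0.89, array([ 0.5969, -0.0234,  0.09  ]))]
scene (array([ 0.5971, -0.0259,  0.0751]), [np.float64(0.0029798122250419695), np.float64(0.002979812225041715)])
top (array([ 0.4295, -0.0399,  1.0052]), [np.float64(0.043393609039080704), np.float64(0.04339360903908127)])
stud_head [(array([318., 188.]), 0.89, array([ 0.5979, -0.0216,  0.1008]))]
scene (array([ 0.5979, -0.0209,  0.1043]), [np.float64(0.0008788060237655591), np.float64(0.0008788060237645628)])
bar_end [(array([309.,  73.]), 0.71, array([ 0.4985, -0.0287,  0.14  ]))]
scene (array([ 0.5   , -0.0291,  0.1541]), [np.float64(0.0009683752675384102), np.float64(0.0009683752675384253)])
top (array([ 0.4849, -0.1119,  0.7637]), [np.float64(0.1494799213234035), np.float64(0.1494799213234029)])
5.9333
```

View pics/wb.png

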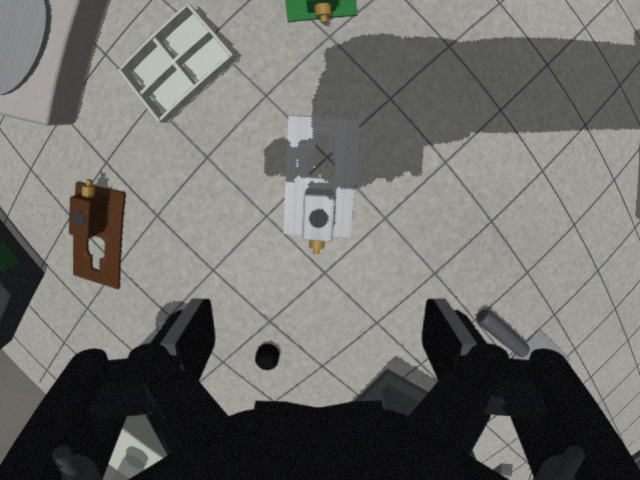

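View pics/wm.png

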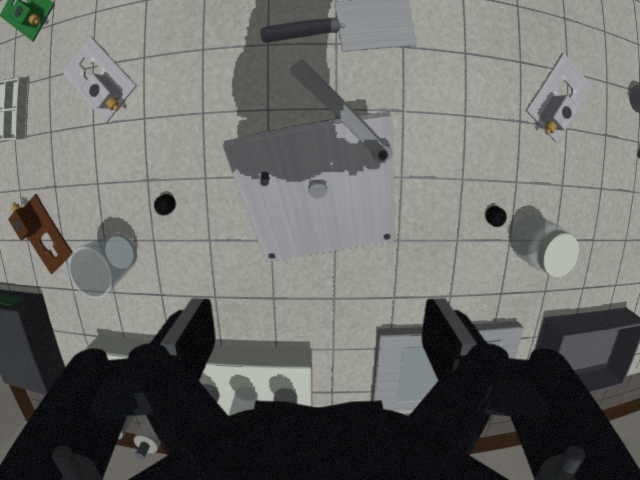

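The left white part at wm (98,85) has the slot and the right one at (557,95) has only a hole, so the part near (0.48,-0.29) is the right one. In wb its block top is at (318,218) and its plate runs from row 117 to 237. In wm the stand shows its stud head at (318,188), pivot (383,155), stop pin (265,178), and face corners (225,142), (267,258), (396,242) and (390,114).

Run:
```python
from h import *
from scipy.optimize import least_squares
np.set_printoptions(suppress=True,precision=4)
f=wshot()
def M(p):
    x,y,w=p[:3]; c,s=np.cos(30*np.pi/180),.5
    Rm=np.array([[-c,0,s],[0,-1,0],[s,0,c]]); Rm=R.from_euler('z',w).as_matrix()@Rm
    return Rm,np.array([x,y,.09])
pts=[((0,0,12.5),(318,188)),((31,-62,16),(383,154)),((20.5,46,12),(265,177)),((60,75,0),(225,142)),((-100,75,0),(267,258)),((-100,-75,0),(396,242)),((60,-75,0),(391,114))]
def res(p):
    Rm,o=M(p); return np.concatenate([wproj(f,o+Rm@(np.array(a)/1000))-b for a,b in pts])
r=least_squares(res,[.592,-.022,.1],loss='soft_l1',f_scale=2); print(r.x,r.fun.reshape(-1,2))
Rm,o=M(r.x)
for a in np.arange(.4,1.61,.1): print(round(a,1),wproj(f,o+Rm@np.array([.031+.109*np.sin(a),-.062+.109*np.cos(a),.014])))
# bracket using wb pose
T0=f['T']; a=np.radians(-134); bx=np.array([np.cos(a),np.sin(a),0])
T=np.eye(4);T[:3,:3]=rot(bx,[0,0,-1]).as_matrix();T[:3,3]=[.48,-.29,.2]; f['T']=T@np.array(f['T_tool_cam'])
print('block',watz(f,(318,218),.04))
t,b=watz(f,(323.5,117),.004),watz(f,(318,237),.004)
print('plate c',(t+b)/2,'len',np.linalg.norm(t-b),np.degrees(np.arctan2(*(t-b)[[1,0]])), 'blk from c',(t+b)/2-.03*(t-b)/np.linalg.norm(t-b))
for k in((288,117),(359,117),(284,237),(352,237)): print(watz(f,k,.004))
```

```text
[ 0.5931 -0.0213  0.159 ] [[ 0.548   0.4025]
 [ 1.3224 -0.9174]
 [-0.0515  1.9366]
 [-1.6385 -0.2658]
 [-1.5881  1.2729]
 [-1.6612 -2.4986]
 [ 2.7242 -0.1685]]
0.4 [259.4761 128.2296]
0.5 [262.5091 116.7541]
0.6 [267.0365 105.2613]
0.7 [273.0797  93.9247]
0.8 [280.6288  82.9346]
0.9 [289.6371  72.4928]
1.0 [300.017   62.8057]
1.1 [311.6393  54.0759]
1.2 [324.3334  46.492 ]
1.3 [337.8921  40.2196]
1.4 [352.0784  35.3917]
1.5 [366.6354  32.102 ]
1.6 [381.2975  30.4006]
block [ 0.4793 -0.2918  0.04  ]
plate c [ 0.4574 -0.3109  0.004 ] len 0.11183436392450274 -136.54509545425339 blk from c [ 0.4792 -0.2903  0.004 ]
[ 0.4395 -0.3716  0.004 ]
[ 0.3936 -0.3275  0.004 ]
[ 0.5212 -0.2949  0.004 ]
[ 0.4748 -0.25    0.004 ]
```

Run:
```python
from h import *
np.set_printoptions(suppress=True,precision=4)
a=np.radians(-136); bx=np.array([np.cos(a),np.sin(a),0]); r=rot(bx,[0,0,-1]).as_rotvec()
movep([.479,-.291,.12],r)
f=wshot()
for n,z in(('bracket_block',.022),('bracket_entry',0),('bracket_slot',0)):
    print(n,[(np.round(q['centre']),round(q['score'],2),watz(f,q['centre'],z)) for q in tip_of('wrist',n)[:1]])
print(move_l([.479,-.291,.010],.12,until_force=15))
grab(60)
s=get_state(); print(s['position'],s['finger_gap'],s['grasp_force'],s['contact_force'],s['clock'])
f=wshot('wg')
T=np.linalg.inv(f['T'])
for n in('bracket_block','bracket_entry','bracket_slot'):
    z=.022 if 'block' in n else 0
    for q in tip_of('wrist',n)[:1]:
        p=watz(f,q['centre'],z); print(n,q['centre'],q['score'],p, R.from_rotvec(s['eef_rot']).inv().apply(p-s['position']))
```

```text
bracket_block [(array([318., 243.]), 0.8, array([ 0.4807, -0.2901,  0.022 ]))]
bracket_entry [(array([ 55., 280.]), 0.82, array([ 0.6824, -0.4362,  0.    ]))]
bracket_slot [(array([ 64., 302.]), 0.82, array([ 0.6952, -0.4171,  0.    ]))]
False
[ 0.4794 -0.2913  0.0105] 0.2937845588881682 60.927278995513916 [-0.2481  0.0979  3.9712] 9.1583
bracket_block [319.5, 322.6] 0.6 [ 0.4792 -0.2906  0.022 ] [-0.0004  0.0007 -0.0115]
bracket_slot [321.5, 145.2] 0.69 [ 0.4297 -0.3372  0.    ] [0.0676 0.0015 0.0105]
```

View pics/wg.png

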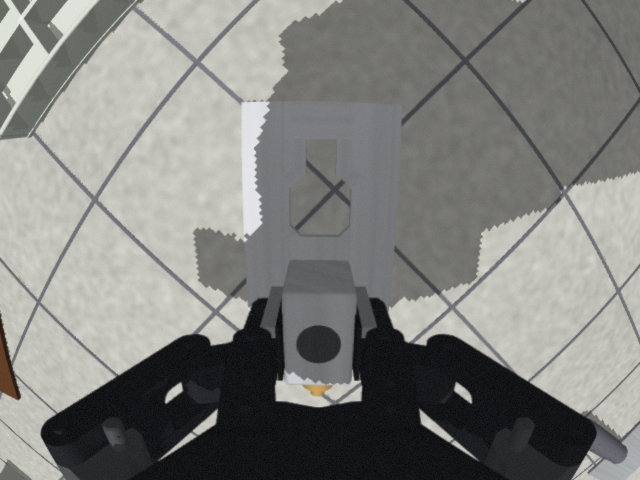

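The block is gripped squarely. The keyhole opening spans columns 290-351 and rows 180-236, the slot end is at (321,139), and the plate's top edge is at row 102.

```bash
cat >> h.py <<'E'
O=np.array([.5931,-.0213,.09]); YAW=.159
def MR(): 
    c,s=np.cos(np.pi/6),.5
    return R.from_euler('z',YAW).as_matrix()@np.array([[-c,0,s],[0,-1,0],[s,0,c]])
def mpt(x,y,z): return O+MR()@np.array([x,y,z])
RT=R.from_matrix(MR()@np.diag([1,-1,-1])).as_rotvec()
B0=.0; Y0=.0; U=.0105
def tcp(xs,ys,zs): return mpt(xs-.066-B0,ys+Y0,zs+U)   # slot point -> TCP
E
python3 - <<'E'
from h import *
np.set_printoptions(suppress=True,precision=4)
f=wshot(); s=get_state(); Ri=R.from_rotvec(s['eef_rot']).inv()
for k in((321,139),(321,102),(242,102),(400,105),(290,200),(351,200),(320,236),(306,150),(337,150)): print(k,Ri.apply(watz(f,k,.004)-s['position']))
print('exp rel block: slotend 70, top 85, entry bottom 29.5')
move_l([.479,-.291,.25],.25)
for z in(.09,.06,.03,0): 
    for x in(.024,-.002): q=ik(tcp(x,0,z),RT); print(z,x,tcp(x,0,z),q)
movep(tcp(.024,0,.06),RT)
s=get_state();print(s['finger_gap'],s['contact_force'],s['clock'])
move_l(tcp(.024,0,.03),.1)
f=wshot('wa');
print('head expected px',wproj(f,mpt(0,0,.0125)))
for n in('stud_head',):
    print([(q['centre'],q['score']) for q in tip_of('wrist',n)[:2]])
for x,y in((29.5,0),(112-42-12,0)): pass
E
```

```text
(321, 139) [0.0703 0.0013 0.0064]
(321, 102) [0.0851 0.0013 0.0064]
(242, 102) [ 0.0858 -0.0301  0.0065]
(400, 105) [0.0847 0.0327 0.0064]
(290, 200) [ 0.0456 -0.0113  0.0065]
(351, 200) [0.0456 0.0135 0.0064]
(320, 236) [0.0304 0.0009 0.0065]
(306, 150) [ 0.0659 -0.0046  0.0065]
(337, 150) [0.0659 0.0076 0.0064]
exp rel block: slotend 70, top 85, entry bottom 29.5
0.09 0.024 [ 0.6786 -0.0076  0.156 ] [-0.0691  1.2098  1.1289  2.0023 -0.1133 -0.1984]
0.09 -0.002 [ 0.7009 -0.004   0.143 ] None
0.06 0.024 [ 0.6638 -0.01    0.1301] [-0.0733  1.1307  0.8929  1.8449 -0.1153 -0.202 ]
0.06 -0.002 [ 0.6861 -0.0064  0.1171] [-0.067   1.2448  1.1092  1.9478 -0.1123 -0.1966]
0.03 0.024 [ 0.649  -0.0123  0.1041] [-0.0776  1.0892  0.7391  1.7321 -0.1175 -0.2059]
0.03 -0.002 [ 0.6712 -0.0088  0.0911] [-0.0711  1.1744  0.8907  1.7992 -0.1143 -0.2002]
0 0.024 [ 0.6342 -0.0147  0.0781] [-0.0821  1.0632  0.6174  1.6359 -0.1197 -0.2098]
0 -0.002 [ 0.6564 -0.0111  0.0651] [-0.0754  1.1371  0.7444  1.6897 -0.1164 -0.2039]
0.29441803652892723 [-0.2318 -0.211  -1.6771] 11.8833
head expected px [321.8897 199.4008]
[([316.6, 319.3], 0.52), ([87.6, 241.7], 0.22)]
```

View pics/wa.png

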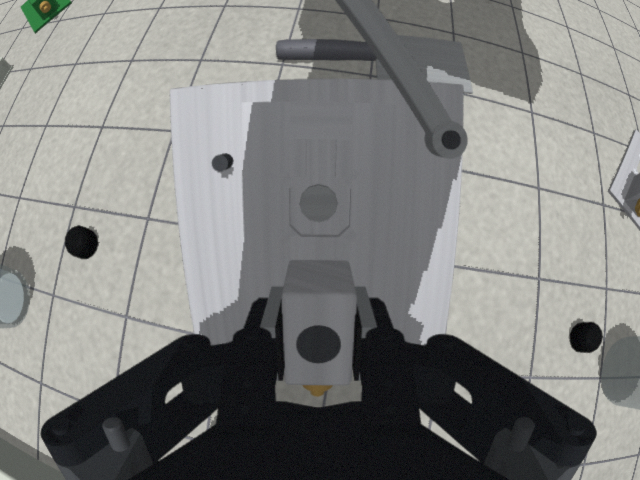

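The stud head shows at (318.5,203) inside the keyhole opening, whose centre is near (320.5,208). That puts it about 1-2 mm from my prediction. I'll refit the stand from this view.

Run:
```python
from h import *
from scipy.optimize import least_squares
np.set_printoptions(suppress=True,precision=4)
f=wshot(); T=np.array(f['T']); 
s=get_state(); T[:3,3]-=R.from_rotvec(s['eef_rot']).apply([0,.0012,0]); f['T']=T
pts=[((0,0,12.5),(318.5,203)),((31,-62,16),(451,139)),((20.5,46,12),(222,160)),((60,75,0),(171,90)),((60,-75,0),(464,84))]
def res(p,yawfix=None):
    c=.8660254; Rm=R.from_euler('z',p[2]).as_matrix()@np.array([[-c,0,.5],[0,-1,0],[.5,0,c]])
    return np.concatenate([wproj(f,p[[0,1,3]]+Rm@(np.array(a)/1000))-b for a,b in pts])
r=least_squares(res,[*O[:2],YAW,.09],loss='soft_l1',f_scale=1.5);print(r.x,r.fun.reshape(-1,2))
g=lambda p:res(np.r_[p,.09]); r2=least_squares(g,[*O[:2],YAW],loss='soft_l1',f_scale=1.5);print(r2.x,r2.fun.reshape(-1,2))
for p in(r.x,r2.x): print('shift in mount', MR().T@(np.array([p[0],p[1],.09])-O))
```

```text
[ 0.5949 -0.023   0.173   0.0877] [[ 1.0167 -0.5485]
 [-0.1995  0.0601]
 [-0.4371  2.1405]
 [-0.0352 -1.8924]
 [-0.4118  0.3331]]
[ 0.5959 -0.0231  0.1697] [[ 0.418  -0.2315]
 [ 1.3007 -0.1171]
 [-2.2362  1.6213]
 [-1.9348 -3.3524]
 [ 1.304  -0.4332]]
shift in mount [-0.0013  0.002   0.0008]
shift in mount [-0.0021  0.0022  0.0012]
```

```bash
sed -i 's/^O=.*/O=np.array([.5950,-.0227,.0895]); YAW=.17/' h.py
python3 - <<'E'
from h import *
np.set_printoptions(suppress=True,precision=4)
def rep(t):
    s=get_state(); p=MR().T@(s['position']-O); print(t,'slot',p+[.066+B0,-Y0,-U],'F',MR().T@s['contact_force'],s['finger_gap'],s['clock'])
move_l(tcp(.024,0,.03),.1,rot=RT); rep('above')
print(move_l(tcp(.024,0,-.004),.03,until_force=6)); rep('down')
f=wshot('wd')
E
```

```text
above slot [ 0.0237 -0.0001  0.0301] F [-1.1355  0.4181 -1.9323] 0.2939772682989858 12.7333
True
down slot [ 0.024  -0.0001  0.001 ] F [-0.1242 -0.0272  4.2432] 0.2984325476283415 13.625
```

View pics/wd.png

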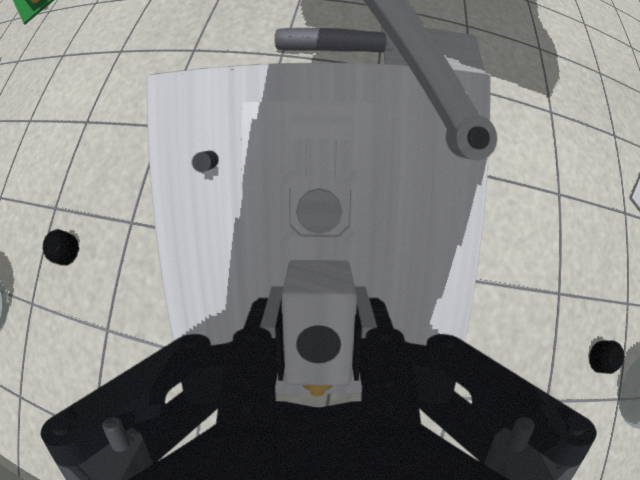

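Contact came at z ≈ 1 mm and the head at (319,210) is inside the opening, so the plate is on the face. Next I slide it down.

Run:
```python
from h import *
np.set_printoptions(suppress=True,precision=4)
def rep(t):
    s=get_state(); p=MR().T@(s['position']-O); print(t,'slot',p+[.066+B0,-Y0,-U],'F',MR().T@s['contact_force'],s['finger_gap'],s['clock'])
print(move_l(tcp(-.006,0,.0012),.03,until_force=14)); rep('slid')
f=wshot('ws')
```

```text
True
slid slot [-0.0006  0.0001  0.0013] F [1.793  0.1864 5.38  ] 0.2933258619791429 14.5167
```

View pics/ws.png

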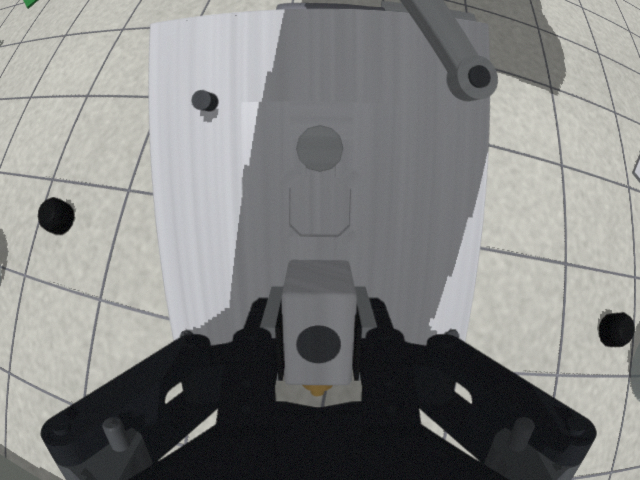

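Run:
```python
from h import *
np.set_printoptions(suppress=True,precision=4)
def rep(t):
    s=get_state(); p=MR().T@(s['position']-O); print(t,'slot',p+[.066+B0,-Y0,-U],'F',MR().T@s['contact_force'],s['finger_gap'],s['clock'])
def head(px):
    f=wshot(); Ti=np.linalg.inv(f['T'])
    s=get_state(); Ri=R.from_rotvec(s['eef_rot']).inv(); o,d=wray(f,px); o=Ri.apply(o-s['position']); d=Ri.apply(d)
    print('head in tool',o+d*(-.002-o[2])/d[2])
head((319.5,148))
print(move_l(tcp(-.007,0,.0012),.02,until_force=20)); rep('slid2')
f=wshot('ws2'); g=cv2.cvtColor(f['img'],cv2.COLOR_RGB2GRAY)[110:190,280:360]
print(spot_in('wrist','stud_head')[:1])
```

```text
head in tool [ 0.0664  0.0001 -0.002 ]
True
slid2 slot [-0.0008  0.0002  0.0015] F [ 2.1665 -0.6084  6.2839] 0.29129477171897733 14.9167
[{'centre': [323.2, 136.1], 'score': 0.81}]
```

The head sits 66 mm from the block and the slide stopped hard, so the neck is against the slot's closed end (x ≈ 0). I'll release, retreat and check, then close the bar.

```bash
cat >> h.py <<'E'
def barpose(a,gap,z,r=.088):
    u=np.array([np.sin(a),np.cos(a)]);n=np.array([np.cos(a),-np.sin(a)])
    p=np.array([.031,-.062])+r*u+(.017+gap)*n
    return mpt(p[0],p[1],z), R.from_matrix(MR()@rot([n[0],n[1],0],[0,0,-1]).as_matrix()).as_rotvec()
E
python3 - <<'E'
from h import *
np.set_printoptions(suppress=True,precision=4)
let_go()
s=get_state(); p=MR().T@(s['position']-O)
move_l(mpt(p[0],p[1],p[2]+.05),.15)
move_l(mpt(.0,0,.11),.2)
for a,g,z in((1.0,.025,.08),(1.0,.025,.005),(.5,0,.005),(0,0,.005)): print(a,ik(*barpose(a,g,z)))
grab(20)
P=barpose(1.0,.025,.08); movep(*P)
f=wshot('wr')
print(np.round(wproj(f,mpt(0,0,.0125))),get_state()['clock'])
for a in(.85,.95,1.05): print(a,wproj(f,mpt(.031+.109*np.sin(a),-.062+.109*np.cos(a),.014)))
E
```

```text
1.0 [-0.0503  0.7021  0.2609  1.6427 -0.1095  0.8084]
1.0 [-0.0634  0.6774  0.0428  1.448  -0.1159  0.7969]
0.5 [-0.134   0.7713  0.1714  1.4743 -0.1502  0.2347]
0 [-0.1448  0.8619  0.2996  1.5105 -0.1555 -0.2749]
[427. 394.] 18.4583
0.85 [288.3823 339.1491]
0.95 [286.1083 324.8771]
1.05 [285.4995 309.9019]
```

View pics/wr.png

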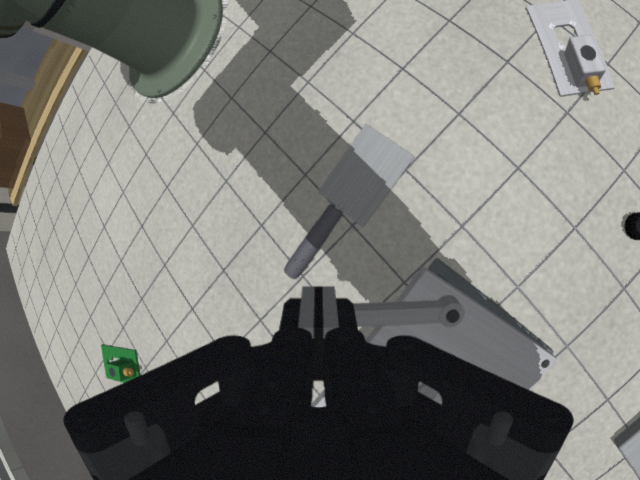

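The bar runs from its pivot at (452,315) to the left and passes behind the shut fingers at (318,310), about square to the tool as planned. I'll go down beside it and sweep it shut.

Run:
```python
from h import *
np.set_printoptions(suppress=True,precision=4)
def F(): return MR().T@get_state()['contact_force']
print(move_l(barpose(1.0,.025,.005)[0],.1,until_force=6),F())
hit=False
for a in np.arange(.95,-.11,-.05):
    p,r=barpose(a,0,.006)
    hit=move_l(p,.08,rot=r,until_force=(8 if a>.15 else 12))
    print(round(a,2),hit,F())
    if hit: break
print(get_state()['clock'])
f=wshot('wc'); 
f2=grab_frame('top'); cv2.imwrite('pics/tc.png',cv2.resize(f2['img'][150:270,250:390,::-1],None,fx=4,fy=4,interpolation=cv2.INTER_CUBIC))
```

```text
False [ 0.2261 -0.0875  0.3635]
0.95 False [ 0.5009 -0.574   0.0017]
0.9 False [0.3017 0.1816 0.137 ]
0.85 False [ 0.4736  0.0209 -0.7521]
0.8 False [ 0.6074  0.8365 -1.1497]
0.75 False [-0.1428 -0.0875  0.5965]
0.7 False [-1.0491 -0.4416 -0.1883]
0.65 False [ 0.5094 -0.2995 -0.1138]
0.6 False [0.6951 0.811  0.1044]
0.55 False [0.5852 0.0815 0.3001]
0.5 False [ 1.8063 -0.2023  0.2309]
0.45 False [-0.3867  0.249  -0.4475]
0.4 False [ 0.0321 -0.2588 -0.2687]
0.35 False [-0.5543  0.7841 -0.8456]
0.3 False [-0.249  -0.0348  0.1508]
0.25 False [-0.471  -0.2603  0.3602]
0.2 False [ 0.0102 -0.7288  0.4639]
0.15 False [ 0.8253 -0.2153  0.8796]
0.1 False [-0.2862  0.1712 -0.5632]
0.05 False [ 0.2248 -1.2018  0.6501]
-0.0 False [ 0.7826  0.5479 -0.0672]
-0.05 False [10.6295 -0.866   3.032 ]
-0.1 False [23.1247 -0.2905  5.1292]
25.125
```

Run:
```python
from h import *
p,r=barpose(0,.02,.006); move_l(p,.1,rot=r)
p,r=barpose(0,.03,.10); move_l(p,.2,rot=r)
move_l([p[0]-.05,p[1],.30],.25)
f=wshot('wz'); print(get_state()['clock'])
np.set_printoptions(suppress=True,precision=1)
for a in(0,.08): print(a,wproj(f,mpt(.031+.109*np.sin(a),-.062+.109*np.cos(a),.014)),wproj(f,mpt(.031,-.062,.014)))
print('pin',wproj(f,mpt(.0205,.046,.012)),'head',wproj(f,mpt(0,0,.0125)),'slot',[q['centre'] for q in tip_of('wrist','bracket_slot')[:2]])
cv2.imwrite('pics/wz2.png',cv2.resize(f['img'][140:340,200:460,::-1],None,fx=3,fy=3,interpolation=cv2.INTER_CUBIC))
```

```text
26.8833
0 [286.1 369. ] [404.8 366.9]
0.08 [286.  361.3] [404.8 366.9]
pin [287.8 376.7] head [337.  393.7] slot [[338.6, 388.1], [85.2, 119.4]]
```

View pics/wz.png

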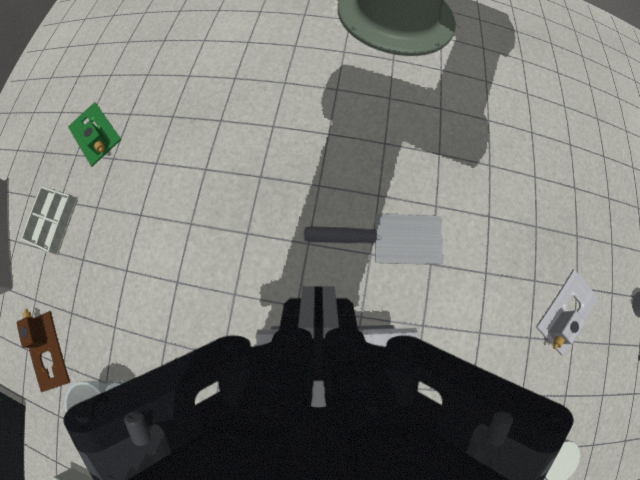

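The gripper hides the bar here; I'll look again from the earlier viewpoint above the stand.

Run:
```python
from h import *
movep([.62,-.02,.30],rot([-1,0,0],[0,0,-1]).as_rotvec())
f=wshot('wy'); s=get_state(); print(s['clock'],s['contact_force'])
np.set_printoptions(suppress=True,precision=1)
for a in(0,.08): print(a,wproj(f,mpt(.031+.109*np.sin(a),-.062+.109*np.cos(a),.014)),wproj(f,mpt(.031,-.062,.014)))
print('pin',wproj(f,mpt(.0205,.046,.012)),'head',wproj(f,mpt(0,0,.0125)))
cv2.imwrite('pics/wy2.png',cv2.resize(f['img'][90:280,190:430,::-1],None,fx=3,fy=3,interpolation=cv2.INTER_CUBIC))
```

```text
27.575 [-0.74133341 -0.47358631 -0.73844519]
0 [259.4 176.2] [381.8 155.5]
0.08 [257.4 168.2] [381.8 155.5]
pin [263.4 183.8] head [317.1 192.6]
```

View pics/wy2.png

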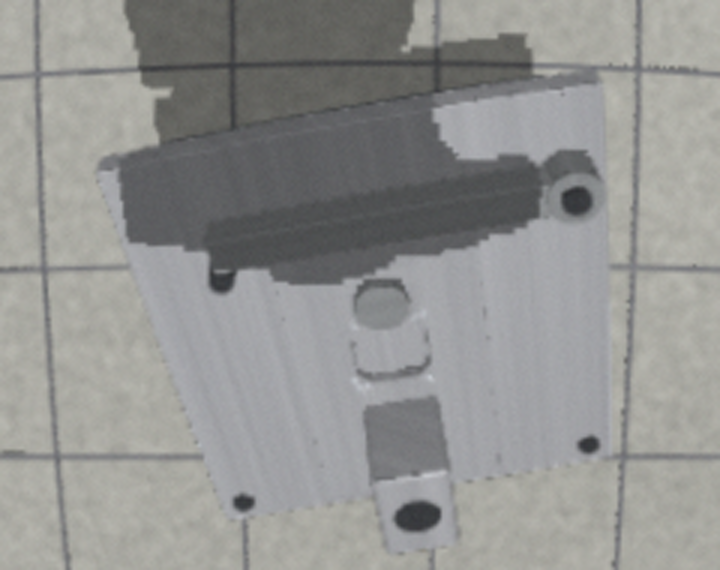

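The bar lies against the stop pin, near crop (220,270). The bracket hangs with the stud head at (381,303) over its slot, and the arm is clear of everything.

```bash
python3 -c "
from cell import *
print(sign_off())"
```

```text
the job is handed in; nothing more can be done
None
```

I hung the keyhole bracket on the stud and slid it to the end of its slot, pushed the locking bar down to its stop pin, and handed the job in at about 28 s; the hand-in returned no verdict.

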